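# Roll a chromatography column up the loading chute into its seat

### The arm

A 6-joint arm with a two-finger parallel gripper is mounted at the origin on the work surface. World frame = base frame: x ahead of the robot, y to its left, z up, the work surface at z = 0. Lengths are in m, angles in degrees, forces in N, time in s.
With the tool pointing down it reaches from about 0.425 to 0.925 m from the base axis. Payload 12.5 kg.
Tool frame: the origin (TCP) lies at the very end of the fingers, on their centre line; the grasp point (between the pads) lies 19 mm behind it; z points along the fingers, y is the line along which they close (so a half turn about z gives the same grasp; the last joint's range is limited). The gripper opens to 85 mm and grips with 20 to 120 N. Pads are 22 mm wide; open, the fingers measure 114 mm over their backs; the gripper's body (76 mm by 85 mm) begins 54 mm behind the grasp point. The pads swing forward as they close: fully open they stand 13 mm farther back than shut.
Start: joints at [-69.878, 28.126, 89.318, -0, 62.55, -6.05], TCP at [0.276, -0.561, 0.231] pointing down, gripper open.
Joint ranges: [-177.58, 177.58], [-47.91, 125.51], [2.72, 160], [-65.01, 245.01], [3.68, 167.84], [-153.87, 153.87]. Speed limits (degrees/s): [127.2, 127.2, 159.86, 180, 180, 180].

### API

Orientations are given as [roll, pitch, yaw] about the fixed x, y, z axes, in that order (R = Rz(yaw) Ry(pitch) Rx(roll)).
In Python, from bench import * gives the robot as it stands.
- The arm moves only by the shell command python3 -m crank 'ROWS' [FORCE]. ROWS is JSON, a list of rows, each an object with "travel": the shift along the world's x, y, z in units of 25 mm (1.0 is 25 mm), a list of three; "turn": the turn, a rotation vector about the world's x, y, z in units of 5 degrees (1.0 is 5 degrees), a list of three; "fingers": the finger opening in mm, from 0 to 85.4. A call has 1 to 12 rows; each row is the pose to reach, as a shift and turn from the pose commanded when the call began; what a row does not reach only later rows make up. A row lasts 1/12 s, in which the tool goes at most 41.7 mm and 7.16 degrees, less where a joint would pass 70% of its speed; a pose out of reach is approached as far as the arm can. A call with a gripper value outside its range is refused whole. The fingers move at their own pace and stop on an object; FORCE is the grip in N (left out, the last holds). Time passes only in rows, so rows that repeat a pose let the fingers close. It gives the time, the measured TCP pose, the force, the opening and the grip force at its end, in the units of the state.
- observe(): the state, without advancing time (a new reading comes with each control period).
- grab_frame(name): name is "scene" or "top" or "wrist"; returns the picture (384x512x3 uint8, red, green, blue); there is no depth.
- calibration(name): a dict with "intrinsics" (3x3 intrinsics, pixels), "k1" (the pictures are not rectified: a ray, as slopes to the right and down, at radius r is drawn at 1 + k1 r^2 times it, then the intrinsics apply), "R" (3x3) and "t" (3): a world point X has camera coordinates R X + t. Camera axes: x right, y down, z forward; pixel columns grow to the right and rows downward; lengths in m; the calibration is good to about 2 mm. A picture is of the moment at which its call begins: read the wrist's pose just before it. calibration takes no time and is no camera call; for the wrist camera it gives the pose at the moment of the call.
- sign_off(): hands the job in; it is judged then, once.
The state is a dict: "time": time; "joint_positions": joint angles; "qvel": joint speeds; "joint_torque": joint torques, N m; "ee_pos": TCP position; "eef_rot": TCP orientation; "wrist_force": force on the tool from outside, world axes, zero at the start; "ft_torque": the same for the moment, N m; "finger_gap": opening from 0.0 (shut) to 1.0 (fully open); "grip_force": force on a finger pad.
Only numpy, scipy, OpenCV 4.12 (cv2) and the standard library are available. Lean on these libraries where they do the work, as an engineer would, in place of code of your own. Each camera call takes 0.05 s, during which the arm holds its last target. There are 200 camera calls.

### The job

Push the steel column up the sloping chute with a fingertip until it tips over the top edge and sits in the sunken seat against the stop block, then take your hand away. Push it slowly and steadily: keep the finger behind it all the way so that it never rolls back down or runs free on the slope. Do not grip it or lift it off the chute, and leave the bottle, beaker, wrench and computer mouse where they are.

Things in the scene. Friction and masses are not known exactly. Their poses are not given: they have to be found in the camera images.
- column: Bare steel chromatography column, a dumb-bell shaped cylinder of 280 to 560 g lying across the chute: barrel 30 mm diameter, 90 mm long; at each end a fitting 44 mm diameter, 18 mm long, on which it rolls freely. Origin at its centre; y axis along the cylinder (x and z turn as it rolls). Starts at rest on the infeed floor, centre 22 mm over it. Push at the middle of the barrel.
- chute: Fixed chute 388 x 146 mm, dark grey floor between aluminium rails (134 mm apart, 14 mm above the floor). Origin under it on the bench; x level, uphill from infeed to stop block; y across; z up. Along x: lip from -194 to -186 mm, 18 mm high; level infeed floor 12 mm high to -70; slope of 8 degrees up to the crest at 90; then the sunken seat and stop block.
- slope (a point): Point at the foot of the slope, in the middle of the chute floor (chute x = -70, 12 mm high). Its x axis points up along the slope, y across, z square out of the slope; the crest edge is 161.6 mm along its x.
- crest (a point): Middle of the crest edge at the top of the slope: chute x = 90, 34.5 mm high; axes as the chute's. Once the column's centre is past this edge it rolls by itself into the seat, which keeps it.
- seat (a point): Where the column's centre is when seated: chute x = 104, y = 0, 52.5 mm above the bench. The level white seat floor is 30.5 mm high, 4 mm below the crest, and runs to the upright face of the grey stop block at chute x = 126.5. The block is 66 mm high and ends at x = 192.
- bottle: Bystander: amber glass bottle with white cap, standing, 68 mm diameter, 150 mm high, origin under its centre.
- beaker: Bystander: small glass beaker, 56 mm diameter, 70 mm high, standing, origin under its centre.
- wrench: Bystander: steel wrench 150 mm long, lying on the bench, origin under its middle.
- mouse: Bystander: black computer mouse, 100 x 58 mm, 32 mm high, on a blue pad, origin under its centre.
Mind the look-alikes: they are no part of the job. Several things have the shape of the column; the one meant has the colours described above.

How it is judged:
By the outcome, as a careful person would: the job done as asked, in the order asked, and still so for the second after the job is handed in, with the robot touching nothing.
It also fails if it takes over 48 s, if anything falls off the work surface, if the arm or the gripper's body presses on something with over 40 N, if the wrist force passes 120 N, or if a joint passes its speed limit or range.

## Working session

There is one attempt and no reset: what is moved stays moved. The work goes in short steps, Python scripts to look and compute and a shell command to move; the robot and the scene stay as the last step left them, time stands still between calls to the robot, and variables do not carry over. Pictures are saved under pics/ and viewed, at most 10 in all, crops included, and the job is handed in when it is done.

```bash
mkdir -p pics; python3 - <<'E'
from bench import *
import cv2
for n in("scene","top"):
    cv2.imwrite(f"pics/{n}0.png",cv2.resize(grab_frame(n)[...,::-1],(800,600),interpolation=cv2.INTER_CUBIC))
    c=calibration(n);print(n,c)
s=observe();print(s["time"],s["ee_pos"],s["eef_rot"],s["wrist_force"])
E
```

```text
scene {'intrinsics': array([[365.74055009,   0.        , 249.78004207],
       [  0.        , 365.74055009, 185.68035261],
       [  0.        ,   0.        ,   1.        ]]), 'k1': -0.08477531418448106, 'R': array([[ 0.63847417,  0.76947356, -0.01616102],
       [ 0.58250106, -0.49684398, -0.64330286],
       [-0.50303405,  0.40131845, -0.76544121]]), 't': array([-0.25924596, -0.4194853 ,  1.53194987])}
top {'intrinsics': array([[403.07610305,   0.        , 257.66492734],
       [  0.        , 403.07610305, 195.490166  ],
       [  0.        ,   0.        ,   1.        ]]), 'k1': -0.042995381025796246, 'R': array([[-0.01418551, -0.99989612,  0.0025551 ],
       [-0.99802665,  0.01400257, -0.06121057],
       [ 0.06116843, -0.00341836, -0.9981216 ]]), 't': array([-0.16630872,  0.62075517,  1.22865421])}
0.1 [ 0.27560306 -0.56072482  0.23076992] [-1.79940483e+02 -4.01272466e-03  2.61722866e+01] [-0.54799482  0.28786333 -0.04492163]
```

View pics/top0.png

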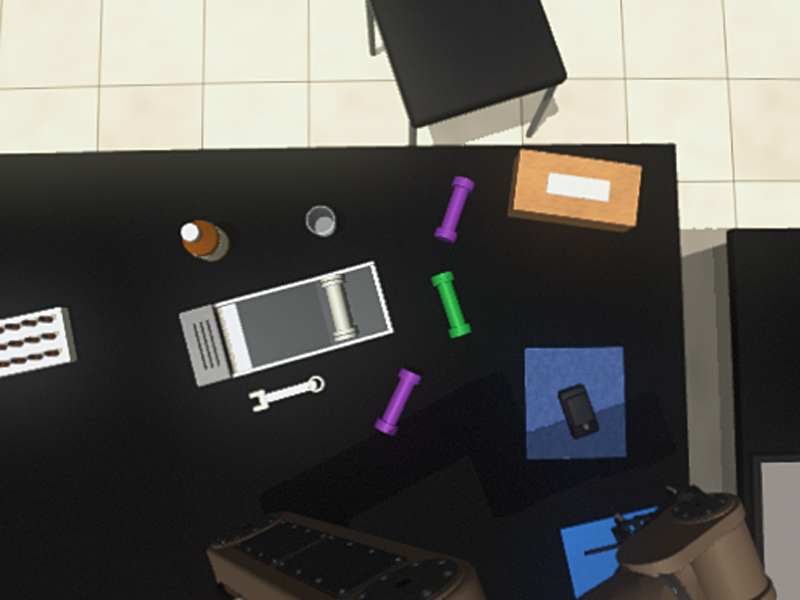

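View pics/scene0.png

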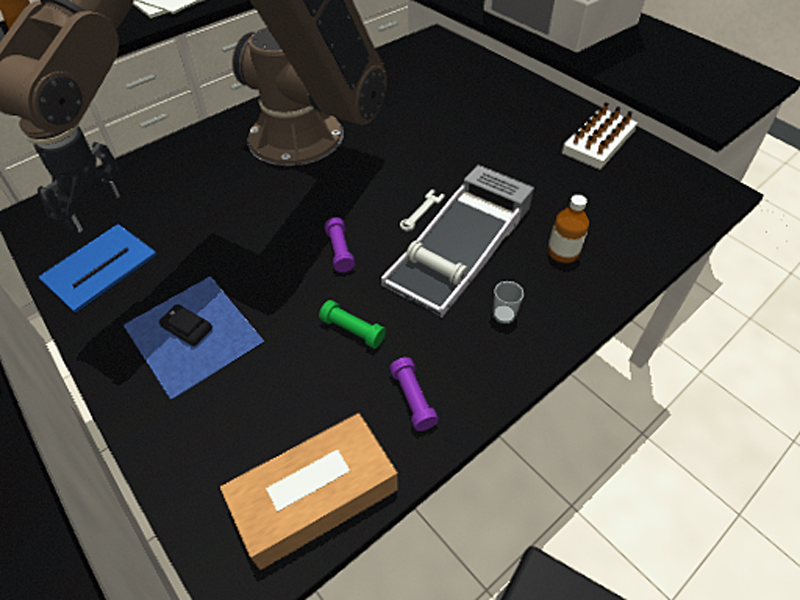

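The top view shows the chute from about (188,350) at the stop block to (383,297) at the infeed lip. Candidates for the column:
- bare steel at (338,307), lying on the chute
- purple at (455,209)
- purple at (398,402)
- green at (451,304)

Only the steel one fits the description, because of its colour and because it lies across the infeed. I'll enlarge that area to confirm and measure.

```bash
cat > h.py <<'E'
import numpy as np,cv2
from bench import *
def ray(c,uv):
    K=c["intrinsics"]
    p=cv2.undistortPoints(np.array([[uv]],float),K,np.array([c["k1"],0,0,0,0.]))[0,0]
    d=c["R"].T@np.array([p[0],p[1],1]);o=-c["R"].T@c["t"];return o,d
def onz(c,uv,z):
    o,d=ray(c,uv);return o+d*(z-o[2])/d[2]
def proj(c,X):
    q=(c["R"]@np.asarray(X,float).T).T+c["t"]
    x=q[:,:2]/q[:,2:];r=(x**2).sum(1,keepdims=True)
    x=x*(1+c["k1"]*r);return x*c["intrinsics"][0,0]+c["intrinsics"][:2,2]
E
python3 - <<'E'
from h import *
im=grab_frame("top")[...,::-1]
# crop x 105..265,y 160..260 scale 5
cv2.imwrite("pics/c1.png",cv2.resize(im[155:255,105:265],(800,500),interpolation=cv2.INTER_CUBIC))
c=calibration("top")
P=lambda u,v,z:onz(c,(u*.64-.18,v*.64-.18),z)
for n,(u,v,z) in dict(inL=(392,332,.022),inR=(374,262,.022),stR=(179,313,.066),stL=(197,386,.066),colA=(332,276,.045),colB=(345,338,.045)).items(): print(n,P(u,v,z).round(4))
E
```

```text
inL [ 0.5666 -0.1528  0.022 ]
inR [ 0.706  -0.1189  0.022 ]
stR [0.6076 0.2539 0.066 ]
stL [0.4681 0.2186 0.066 ]
colA [ 0.6767 -0.0378  0.045 ]
colB [ 0.5558 -0.0621  0.045 ]
```

View pics/c1.png

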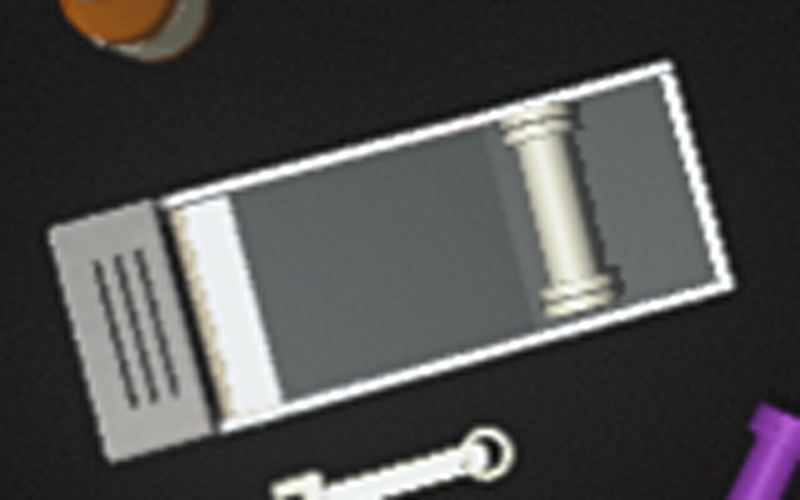

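The crop confirms the bare steel column: barrel centre near crop (560,210), fittings at (538,122) and (580,297). The crest edge runs from (235,195) to (283,402), and the stop block's outer corners are (50,228) and (110,463). Next I'll fit the chute pose.

```bash
cat >> h.py <<'E'
from scipy.optimize import least_squares
def chute(p,q):
    x,y,a=p;q=np.asarray(q,float);R=np.array([[np.cos(a),-np.sin(a),0],[np.sin(a),np.cos(a),0],[0,0,1]])
    return q@R.T+[x,y,0]
E
python3 - <<'E'
from h import *
c=calibration("top")
uv=np.array([(672,62),(734,287),(50,228),(110,463),(155,200),(212,432),(235,195),(283,402)])/5+[105,155]-.4
q=[(-194,-73,24),(-194,73,24),(192,-73,66),(192,73,66),(126.5,-73,66),(126.5,73,66),(90,-67,34.5),(90,67,34.5)]
q=np.array(q)/1000
r=least_squares(lambda p:(proj(c,chute(p,q))-uv).ravel(),[.58,.05,np.radians(104)],x_scale=[.1,.1,.1])
print(r.x,np.degrees(r.x[2]));print(r.fun.reshape(-1,2).round(1))
p=r.x;np.save("p.npy",p)
w=onz(c,np.array([560,210])/5+[105,155]-.4,.034)
inv=np.array([[np.cos(p[2]),np.sin(p[2])],[-np.sin(p[2]),np.cos(p[2])]])
print("col world",w,"chute",inv@(w[:2]-p[:2]))
for n,x in dict(lip=-.19,foot=-.07,crest=.09,seat=.104).items(): print(n,chute(p,[[x,0,0]]))
E
```

```text
[0.58703497 0.04972735 1.83078771] 104.89640897355687
[[ 0.2 -0.1]
 [ 0.5  0.3]
 [-0.3 -0.3]
 [-0.  -0. ]
 [-0.3 -0.6]
 [ 0.8  0.3]
 [-1.2 -0.3]
 [ 0.4  0.6]]
col world [ 0.61580314 -0.04933507  0.034     ] chute [-0.10312865 -0.00233513]
lip [[ 0.6358787  -0.13388716  0.        ]]
foot [[ 0.60503003 -0.0179201   0.        ]]
crest [[0.56389847 0.13670265 0.        ]]
seat [[0.56029946 0.15023214 0.        ]]
```

Residuals are about 1 px. The column is at chute x = -103 mm, in contact with the infeed floor, and the push heading is 104.9°. I'll close the fingers, line their closing axis up with the chute (yaw -11.3°), and move over the infeed behind the column.

```bash
python3 -m crank '[{"travel":[0.5,0.7,0],"turn":[0,0,-0.3],"fingers":0},{"travel":[1.5,2,0],"turn":[0,0,-0.8],"fingers":0},{"travel":[2.5,3.3,0],"turn":[0,0,-1.3],"fingers":0},{"travel":[3.5,4.6,0],"turn":[0,0,-1.8],"fingers":0},{"travel":[4.5,6,0],"turn":[0,0,-2.25],"fingers":0},{"travel":[5.5,7.3,0],"turn":[0,0,-2.25],"fingers":0},{"travel":[6.5,8.6,0],"turn":[0,0,-2.25],"fingers":0},{"travel":[7.5,10,0],"turn":[0,0,-2.25],"fingers":0},{"travel":[8.5,11.3,0],"turn":[0,0,-2.25],"fingers":0},{"travel":[9.5,12.6,0],"turn":[0,0,-2.25],"fingers":0},{"travel":[10.5,14,0],"turn":[0,0,-2.25],"fingers":0},{"travel":[11.5,15.3,0],"turn":[0,0,-2.25],"fingers":0}]'
python3 -m crank '[{"travel":[1,1.3,0],"turn":[0,0,0],"fingers":0},{"travel":[1.9,2.5,-0.5],"turn":[0,0,0],"fingers":0},{"travel":[2.4,3.2,-1.5],"turn":[0,0,0],"fingers":0},{"travel":[2.54,3.36,-2.6],"turn":[0,0,0],"fingers":0},{"travel":[2.54,3.36,-3.6],"turn":[0,0,0],"fingers":0},{"travel":[2.54,3.36,-4.4],"turn":[0,0,0],"fingers":0},{"travel":[2.54,3.36,-4.8],"turn":[0,0,0],"fingers":0},{"travel":[2.54,3.36,-4.8],"turn":[0,0,0],"fingers":0},{"travel":[2.54,3.36,-4.8],"turn":[0,0,0],"fingers":0}]'
python3 - <<'E'
from h import *
s=observe();p=np.load("p.npy");w=s["ee_pos"];a=p[2]
print(s["time"],w,s["eef_rot"],s["wrist_force"],[np.cos(a)*(w[0]-p[0])+np.sin(a)*(w[1]-p[1]),-np.sin(a)*(w[0]-p[0])+np.cos(a)*(w[1]-p[1])])
a=grab_frame("wrist")[...,::-1];b=grab_frame("scene")[...,::-1][80:280,200:400]
cv2.imwrite("pics/d1.png",np.hstack([cv2.resize(a,(400,300)),cv2.resize(b,(400,400),interpolation=cv2.INTER_CUBIC)[50:350]]))
E
```

```text
time: 1.15
ee_pos: [0.5635, -0.177, 0.2313]
eef_rot: [-180.0, 0.0, 14.9]
wrist_force: [0.0, -1.3, 0.2]
finger_gap: -0.006
grip_force: 0.0
time: 1.9
ee_pos: [0.6264, -0.0952, 0.1116]
eef_rot: [-180.0, 0.0, 14.9]
wrist_force: [0.1, -0.1, 0.6]
finger_gap: 0.003
grip_force: 0.0
1.9 [ 0.62640191 -0.09518323  0.11159205] [-1.79998264e+02  1.19399322e-02  1.49097430e+01] [ 0.05845585 -0.07878188  0.62650192] [np.float64(-0.15016060244220547), np.float64(-0.0007914087854008697)]
```

View pics/d1.png

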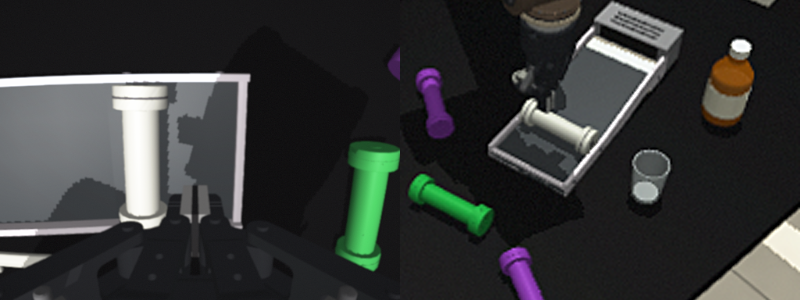

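The wrist view shows the shut fingers at about (195,200), on the infeed side of the column. The barrel is at about (142,160) with clear floor under the fingers. I'll do one wrist-camera check of column position before lowering.

```bash
python3 - <<'E'
from h import *
c=calibration("wrist");p=np.load("p.npy");a=p[2]
def ch(u,v,z):
    w=onz(c,(u*1.28,v*1.28),z);d=w[:2]-p[:2];return (np.array([np.cos(a)*d[0]+np.sin(a)*d[1],-np.sin(a)*d[0]+np.cos(a)*d[1]])*1000).round(1)
print("barrel",ch(142,160,.034),"far end top",ch(140,86,.045),"near fitting inner edge",ch(142,213,.045),"far fit inner",ch(140,109,.045),"rail corner",ch(249,75,.024))
E
```

```text
barrel [-104.5   -1.7] far end top [-108.   -64.2] near fitting inner edge [-104.1   43.3] far fit inner [-107.2  -46.6] rail corner [-195.3  -72.8]
```

The two cameras agree: column at chute (-104, -2) and the rail corner is within 1.5 mm. I'll lower the tip to 12 mm over the floor, shifted 1 mm towards the column's middle.

```bash
python3 -m crank '[{"travel":[0.02,0,-0.7],"turn":[0,0,0],"fingers":0},{"travel":[0.04,0.01,-1.6],"turn":[0,0,0],"fingers":0},{"travel":[0.04,0.01,-2.4],"turn":[0,0,0],"fingers":0},{"travel":[0.04,0.01,-3.0],"turn":[0,0,0],"fingers":0},{"travel":[0.04,0.01,-3.35],"turn":[0,0,0],"fingers":0},{"travel":[0.04,0.01,-3.5],"turn":[0,0,0],"fingers":0},{"travel":[0.04,0.01,-3.5],"turn":[0,0,0],"fingers":0},{"travel":[0.04,0.01,-3.5],"turn":[0,0,0],"fingers":0}]'
python3 - <<'E'
from h import *
s=observe();p=np.load("p.npy");w=s["ee_pos"];a=p[2]
print(w,[np.cos(a)*(w[0]-p[0])+np.sin(a)*(w[1]-p[1]),-np.sin(a)*(w[0]-p[0])+np.cos(a)*(w[1]-p[1])])
a=grab_frame("wrist")[...,::-1];b=grab_frame("scene")[...,::-1][110:210,230:330]
cv2.imwrite("pics/d2.png",np.hstack([cv2.resize(a,(400,300)),cv2.resize(b,(400,400),interpolation=cv2.INTER_CUBIC)[50:350]]))
E
```

```text
time: 2.67
ee_pos: [0.6278, -0.0949, 0.0249]
eef_rot: [180.0, -0.1, 14.9]
wrist_force: [0.5, 0.5, -0.7]
finger_gap: -0.002
grip_force: 0.0
[ 0.62778889 -0.09491469  0.02488169] [np.float64(-0.15025763810622358), np.float64(-0.0022008148075086734)]
```

View pics/d2.png

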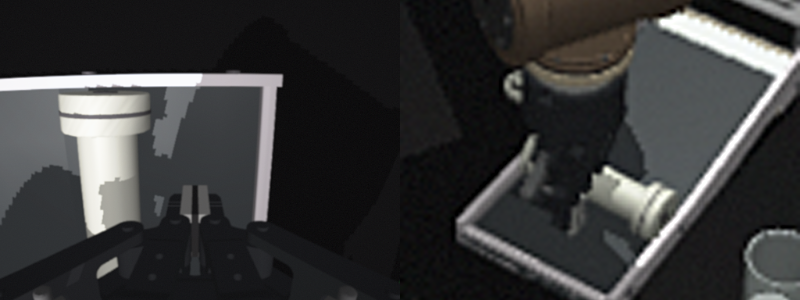

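The shut fingers are down between the lip and the column, clear of both. The barrel is at wrist (110,190) and the finger at (195,200). Now I'll advance slowly at about 15 mm/s until contact.

```bash
python3 -m crank '[{"travel":[-0.013,0.048,0],"turn":[0,0,0],"fingers":0},{"travel":[-0.026,0.097,0],"turn":[0,0,0],"fingers":0},{"travel":[-0.039,0.145,0],"turn":[0,0,0],"fingers":0},{"travel":[-0.051,0.193,0],"turn":[0,0,0],"fingers":0},{"travel":[-0.064,0.242,0],"turn":[0,0,0],"fingers":0},{"travel":[-0.077,0.29,0],"turn":[0,0,0],"fingers":0},{"travel":[-0.09,0.338,0],"turn":[0,0,0],"fingers":0},{"travel":[-0.103,0.387,0],"turn":[0,0,0],"fingers":0},{"travel":[-0.116,0.435,0],"turn":[0,0,0],"fingers":0},{"travel":[-0.129,0.483,0],"turn":[0,0,0],"fingers":0},{"travel":[-0.141,0.532,0],"turn":[0,0,0],"fingers":0},{"travel":[-0.154,0.58,0],"turn":[0,0,0],"fingers":0}]'
cat > look.py <<'E'
from h import *
import sys
s=observe();p=np.load("p.npy");w=s["ee_pos"];a=p[2]
d=w[:2]-p[:2];x=np.cos(a)*d[0]+np.sin(a)*d[1];y=-np.sin(a)*d[0]+np.cos(a)*d[1]
f=s["wrist_force"];print("t",s["time"],"chute mm",round(x*1e3,1),round(y*1e3,1),"z",round(w[2]*1e3,1),"F along",round(f[0]*np.cos(a)+f[1]*np.sin(a),2),"Fz",round(f[2],2))
if len(sys.argv)>1:
    im=grab_frame("wrist")[...,::-1];b=grab_frame("top")[...,::-1][155:255,105:265]
    cv2.imwrite("pics/"+sys.argv[1],np.hstack([cv2.resize(im,(400,300)),cv2.resize(b,(400,300),interpolation=cv2.INTER_CUBIC)]))
E
python3 look.py
```

```text
time: 3.77
ee_pos: [0.6234, -0.0801, 0.0238]
eef_rot: [180.0, 0.0, 14.9]
wrist_force: [-0.8, 1.3, -0.6]
finger_gap: 0.002
grip_force: 0.0
t 3.7667 chute mm -134.8 -1.7 z 23.8 F along 1.43 Fz -0.59
```

```bash
python3 -m crank '[{"travel":[-0.013,0.048,0],"turn":[0,0,0],"fingers":0},{"travel":[-0.026,0.097,0],"turn":[0,0,0],"fingers":0},{"travel":[-0.039,0.145,0],"turn":[0,0,0],"fingers":0},{"travel":[-0.051,0.193,0],"turn":[0,0,0],"fingers":0},{"travel":[-0.064,0.242,0],"turn":[0,0,0],"fingers":0},{"travel":[-0.077,0.29,0],"turn":[0,0,0],"fingers":0},{"travel":[-0.09,0.338,0],"turn":[0,0,0],"fingers":0},{"travel":[-0.103,0.387,0],"turn":[0,0,0],"fingers":0},{"travel":[-0.116,0.435,0],"turn":[0,0,0],"fingers":0},{"travel":[-0.129,0.483,0],"turn":[0,0,0],"fingers":0},{"travel":[-0.141,0.532,0],"turn":[0,0,0],"fingers":0},{"travel":[-0.154,0.58,0],"turn":[0,0,0],"fingers":0}]' | grep force
python3 look.py e1.png
```

```text
wrist_force: [0.1, 0.6, 0.2]
grip_force: 0.1
t 4.7667 chute mm -119.8 -1.8 z 23.9 F along 0.55 Fz 0.2
```

View pics/e1.png

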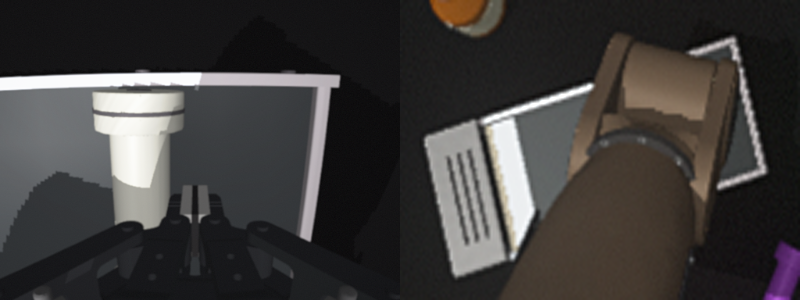

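The wrist view shows the barrel at (140,165), next to the finger at (195,195). I'll measure where it is.

```bash
cat > m.py <<'E'
from h import *
import sys
u,v,z=map(float,sys.argv[1:])
c=calibration("wrist");p=np.load("p.npy");a=p[2]
w=onz(c,(u*1.28,v*1.28),z);d=w[:2]-p[:2];print((np.array([np.cos(a)*d[0]+np.sin(a)*d[1],-np.sin(a)*d[0]+np.cos(a)*d[1]])*1000).round(1))
E
python3 m.py 140 165 .034; python3 m.py 139 112 .034;python3 m.py 195 188 .024; python3 look.py
```

```text
[-90.7 -26.5]
[-91.6 -54. ]
[-119.3   -9.5]
t 4.8667 chute mm -119.7 -1.7 z 23.8 F along 0.04 Fz 0.36
```

The column centre is at -91 and the TCP at -119.7. The 29 mm offset is the barrel radius plus half the finger depth, so they are in contact. Continuing along the level part to the foot of the slope.

```bash
python3 -m crank '[{"travel":[-0.015,0.058,0],"turn":[0,0,0],"fingers":0},{"travel":[-0.031,0.116,0],"turn":[0,0,0],"fingers":0},{"travel":[-0.046,0.174,0],"turn":[0,0,0],"fingers":0},{"travel":[-0.062,0.232,0],"turn":[0,0,0],"fingers":0},{"travel":[-0.077,0.29,0],"turn":[0,0,0],"fingers":0},{"travel":[-0.092,0.348,0],"turn":[0,0,0],"fingers":0},{"travel":[-0.108,0.406,0],"turn":[0,0,0],"fingers":0},{"travel":[-0.123,0.464,0],"turn":[0,0,0],"fingers":0},{"travel":[-0.139,0.522,0],"turn":[0,0,0],"fingers":0},{"travel":[-0.154,0.58,0],"turn":[0,0,0],"fingers":0},{"travel":[-0.17,0.638,0],"turn":[0,0,0],"fingers":0},{"travel":[-0.185,0.696,0],"turn":[0,0,0],"fingers":0}]' | grep force
python3 look.py
python3 -m crank '[{"travel":[-0.015,0.058,0.006],"turn":[0,0,0],"fingers":0},{"travel":[-0.031,0.116,0.014],"turn":[0,0,0],"fingers":0},{"travel":[-0.046,0.174,0.022],"turn":[0,0,0],"fingers":0},{"travel":[-0.062,0.232,0.03],"turn":[0,0,0],"fingers":0},{"travel":[-0.077,0.29,0.039],"turn":[0,0,0],"fingers":0},{"travel":[-0.092,0.348,0.047],"turn":[0,0,0],"fingers":0},{"travel":[-0.108,0.406,0.055],"turn":[0,0,0],"fingers":0},{"travel":[-0.123,0.464,0.064],"turn":[0,0,0],"fingers":0},{"travel":[-0.139,0.522,0.072],"turn":[0,0,0],"fingers":0},{"travel":[-0.154,0.58,0.08],"turn":[0,0,0],"fingers":0},{"travel":[-0.17,0.638,0.089],"turn":[0,0,0],"fingers":0},{"travel":[-0.185,0.696,0.097],"turn":[0,0,0],"fingers":0}]' | grep force
python3 look.py e2.png
```

```text
wrist_force: [-0.5, -0.5, 0.3]
grip_force: 0.4
t 5.8667 chute mm -101.9 -1.8 z 23.9 F along -0.36 Fz 0.27
wrist_force: [1.6, -1.8, 1.3]
grip_force: 1.0
t 6.8667 chute mm -83.8 -1.7 z 26.3 F along -2.16 Fz 1.27
```

View pics/e2.png

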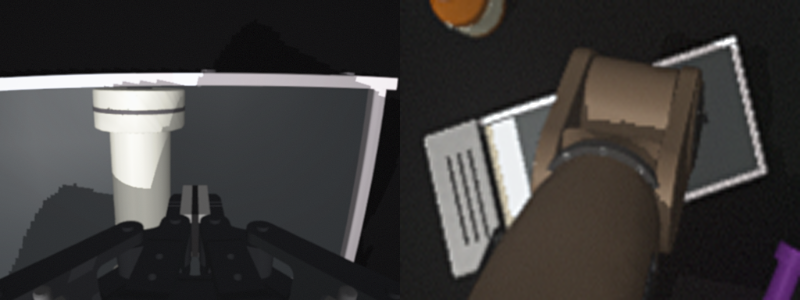

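Contact is steady, with about 2 N reacting along the chute and the barrel at the same place (140,165) in the wrist view. Continuing up the slope.

```bash
python3 -m crank '[{"travel":[-0.015,0.058,0.008],"turn":[0,0,0],"fingers":0},{"travel":[-0.031,0.116,0.017],"turn":[0,0,0],"fingers":0},{"travel":[-0.046,0.174,0.025],"turn":[0,0,0],"fingers":0},{"travel":[-0.062,0.232,0.034],"turn":[0,0,0],"fingers":0},{"travel":[-0.077,0.29,0.042],"turn":[0,0,0],"fingers":0},{"travel":[-0.092,0.348,0.051],"turn":[0,0,0],"fingers":0},{"travel":[-0.108,0.406,0.059],"turn":[0,0,0],"fingers":0},{"travel":[-0.123,0.464,0.067],"turn":[0,0,0],"fingers":0},{"travel":[-0.139,0.522,0.076],"turn":[0,0,0],"fingers":0},{"travel":[-0.154,0.58,0.084],"turn":[0,0,0],"fingers":0},{"travel":[-0.17,0.638,0.093],"turn":[0,0,0],"fingers":0},{"travel":[-0.185,0.696,0.101],"turn":[0,0,0],"fingers":0}]' | grep grip
python3 look.py
python3 -m crank '[{"travel":[-0.015,0.058,0.008],"turn":[0,0,0],"fingers":0},{"travel":[-0.031,0.116,0.017],"turn":[0,0,0],"fingers":0},{"travel":[-0.046,0.174,0.025],"turn":[0,0,0],"fingers":0},{"travel":[-0.062,0.232,0.034],"turn":[0,0,0],"fingers":0},{"travel":[-0.077,0.29,0.042],"turn":[0,0,0],"fingers":0},{"travel":[-0.092,0.348,0.051],"turn":[0,0,0],"fingers":0},{"travel":[-0.108,0.406,0.059],"turn":[0,0,0],"fingers":0},{"travel":[-0.123,0.464,0.067],"turn":[0,0,0],"fingers":0},{"travel":[-0.139,0.522,0.076],"turn":[0,0,0],"fingers":0},{"travel":[-0.154,0.58,0.084],"turn":[0,0,0],"fingers":0},{"travel":[-0.17,0.638,0.093],"turn":[0,0,0],"fingers":0},{"travel":[-0.185,0.696,0.101],"turn":[0,0,0],"fingers":0}]' | grep grip
python3 look.py
```

```text
grip_force: 1.0
t 7.9667 chute mm -65.8 -1.8 z 28.8 F along -1.33 Fz 1.35
grip_force: 12.4
t 8.9667 chute mm -50.0 -2.5 z 33.0 F along -20.71 Fz 21.39
```

The force jumped to about 21 N along and 21 N up, and the TCP is lagging 2 mm, so something is binding. I'm stopping to look before going further.

```bash
python3 look.py; python3 - <<'E'
from h import *
a=grab_frame("wrist")[...,::-1];b=grab_frame("scene")[...,::-1][80:230,220:370]
cv2.imwrite("pics/e3.png",np.hstack([cv2.resize(a,(400,300)),cv2.resize(b,(400,400),interpolation=cv2.INTER_CUBIC)[50:350]]))
E
python3 look.py
```

```text
t 8.9667 chute mm -50.0 -2.5 z 33.0 F along -20.71 Fz 21.39
t 9.0667 chute mm -50.0 -2.5 z 33.2 F along -16.17 Fz 17.87
```

View pics/e3.png

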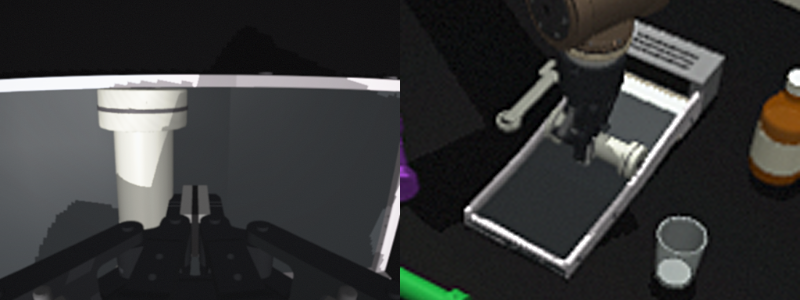

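The column is straight and not wedged on the rails. The finger has ridden up about 2 mm and the Fz/F ratio is about 1.1, so finger friction is stopping it rolling. The fix is to ease up a little, then lean the fingertip uphill while creeping on. That points the push slightly upward and removes the self-locking, and the finger stays behind the column throughout.

```bash
python3 -m crank '[{"travel":[-0.005,0.019,0.04],"turn":[0,0,0],"fingers":0},{"travel":[-0.01,0.039,0.08],"turn":[0,0,0],"fingers":0},{"travel":[-0.021,0.077,0.08],"turn":[0.19,0.05,0],"fingers":0},{"travel":[-0.031,0.116,0.08],"turn":[0.39,0.1,0],"fingers":0},{"travel":[-0.041,0.155,0.08],"turn":[0.58,0.15,0],"fingers":0},{"travel":[-0.051,0.193,0.07],"turn":[0.77,0.21,0],"fingers":0}]'|grep grip
python3 look.py
python3 -m crank '[{"travel":[-0.01,0.039,0],"turn":[0.19,0.05,0],"fingers":0},{"travel":[-0.021,0.078,-0.01],"turn":[0.39,0.1,0],"fingers":0},{"travel":[-0.031,0.116,-0.01],"turn":[0.58,0.15,0],"fingers":0},{"travel":[-0.041,0.155,-0.02],"turn":[0.77,0.21,0],"fingers":0},{"travel":[-0.052,0.194,-0.02],"turn":[0.97,0.26,0],"fingers":0},{"travel":[-0.062,0.232,-0.03],"turn":[1.16,0.31,0],"fingers":0}]'|grep -E 'rot|grip'
python3 look.py
```

```text
grip_force: 13.6
t 9.5667 chute mm -45.4 -2.6 z 35.0 F along -21.5 Fz 22.22
eef_rot: [-170.3, -0.3, 14.9]
grip_force: 20.0
t 10.0667 chute mm -41.3 -2.8 z 35.5 F along -33.17 Fz 35.8
```

The force is still building at the same 45° angle. I'll measure numerically whether the column is moving.

```bash
python3 - <<'E'
from h import *
p=np.load("p.npy");a=p[2]
s=observe();c=calibration("wrist");im=grab_frame("wrist");print(s["time"],s["wrist_force"],s["ft_torque"],s["ee_pos"])
cv2.imwrite("pics/w4.png",im[...,::-1])
g=im.min(2).astype(int)
for v in range(100,260,12):
    r=np.where(g[v,60:300]>140)[0]+60
    print(v,(r.min(),r.max(),len(r)) if len(r) else None,end=" ")
    if len(r):
        w=onz(c,((r.min()+r.max())/2,v),.042)[:2]-p[:2];print((1e3*(np.cos(a)*w[0]+np.sin(a)*w[1])).round(1),(1e3*(-np.sin(a)*w[0]+np.cos(a)*w[1])).round(1))
    else:print()
E
```

```text
10.0667 [ -6.39929721 -36.02079702  35.80198161] [-4.44653002  1.36513569  0.55591722] [0.60039048 0.01055081 0.03546281]
100 (np.int64(60), np.int64(299), 240) -13.4 -71.3
112 (np.int64(60), np.int64(299), 133) -13.2 -66.6
124 (np.int64(136), np.int64(233), 98) -15.2 -61.8
136 (np.int64(144), np.int64(227), 84) -15.4 -57.0
148 (np.int64(137), np.int64(229), 93) -14.1 -52.1
160 (np.int64(139), np.int64(227), 89) -13.9 -47.1
172 (np.int64(155), np.int64(217), 63) -15.0 -42.1
184 (np.int64(156), np.int64(217), 62) -15.0 -36.9
196 (np.int64(157), np.int64(217), 61) -14.9 -31.7
208 (np.int64(157), np.int64(217), 61) -14.7 -26.3
220 (np.int64(158), np.int64(217), 60) -14.6 -20.9
232 (np.int64(159), np.int64(201), 43) -10.9 -15.1
244 (np.int64(159), np.int64(202), 44) -10.8 -9.3
256 (np.int64(160), np.int64(202), 43) -10.7 -3.5
```

View pics/w4.png

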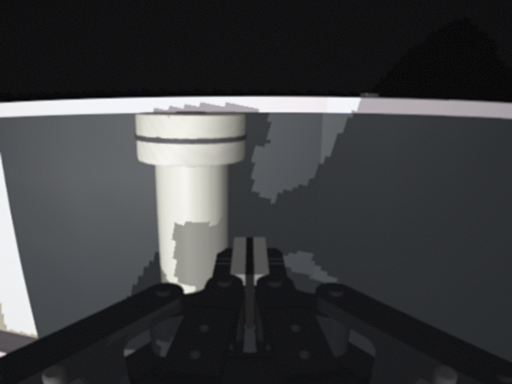

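The column is still rolling with the finger: centre near -14 mm, axis straight, gap to the TCP 27 mm. The rear surface sticks to the very tip of the finger, only about 2 mm of overlap below centre, and carries it upward. I'll relax the arm's stored deflection without leaving contact, then put the finger lower with more uphill lean.

```bash
python3 -m crank '[{"travel":[0.012,-0.045,0.035],"turn":[0,0,0],"fingers":0},{"travel":[0.024,-0.09,0.07],"turn":[0,0,0],"fingers":0},{"travel":[0.036,-0.135,0.1],"turn":[0,0,0],"fingers":0}]'|grep grip; python3 look.py
```

```text
grip_force: 2.9
t 10.3667 chute mm -42.0 -2.3 z 36.0 F along -5.18 Fz 3.58
```

```bash
python3 -m crank '[{"travel":[-0.003,0.01,-0.03],"turn":[0.24,0.06,0],"fingers":0},{"travel":[-0.005,0.02,-0.07],"turn":[0.48,0.13,0],"fingers":0},{"travel":[-0.008,0.03,-0.11],"turn":[0.71,0.19,0],"fingers":0},{"travel":[-0.01,0.04,-0.145],"turn":[0.95,0.25,0],"fingers":0},{"travel":[-0.013,0.05,-0.18],"turn":[1.19,0.32,0],"fingers":0}]'|grep grip; python3 look.py
```

```text
grip_force: 4.3
t 10.7833 chute mm -40.7 -3.0 z 31.4 F along -7.94 Fz 7.41
```

```bash
python3 -m crank '[{"travel":[-0.003,0.01,-0.04],"turn":[0.24,0.06,0],"fingers":0},{"travel":[-0.005,0.02,-0.08],"turn":[0.48,0.13,0],"fingers":0},{"travel":[-0.008,0.03,-0.12],"turn":[0.71,0.19,0],"fingers":0},{"travel":[-0.01,0.04,-0.15],"turn":[0.95,0.25,0],"fingers":0},{"travel":[-0.013,0.05,-0.18],"turn":[1.19,0.32,0],"fingers":0}]'|grep -E 'grip|rot'; python3 look.py
python3 - <<'E'
from h import *
p=np.load("p.npy");a=p[2];c=calibration("wrist");im=grab_frame("wrist");g=im.min(2).astype(int)
for v in (150,172,184,196):
    r=np.where(g[v,60:300]>140)[0]+60
    w=onz(c,((r.min()+r.max())/2,v),.042)[:2]-p[:2];print(v,r.min(),r.max(),(1e3*(np.cos(a)*w[0]+np.sin(a)*w[1])).round(1))
E
```

```text
eef_rot: [-157.7, -0.0, 14.9]
grip_force: 2.5
t 11.2 chute mm -38.4 -2.2 z 26.0 F along -6.11 Fz 3.04
150 126 209 -8.3
172 146 201 -10.6
184 146 202 -10.6
196 147 202 -10.5
```

The force is down and its angle has dropped to 26°, so the barrel now slips freely on the finger. The column has crept on to about -11. Resuming the push.

```bash
python3 -m crank '[{"travel":[-0.015,0.058,0.008],"turn":[0,0,0],"fingers":0},{"travel":[-0.031,0.116,0.017],"turn":[0,0,0],"fingers":0},{"travel":[-0.046,0.174,0.025],"turn":[0,0,0],"fingers":0},{"travel":[-0.062,0.232,0.034],"turn":[0,0,0],"fingers":0},{"travel":[-0.077,0.29,0.042],"turn":[0,0,0],"fingers":0},{"travel":[-0.092,0.348,0.051],"turn":[0,0,0],"fingers":0}]' | grep grip
python3 look.py
python3 -m crank '[{"travel":[-0.015,0.058,0.008],"turn":[0,0,0],"fingers":0},{"travel":[-0.031,0.116,0.017],"turn":[0,0,0],"fingers":0},{"travel":[-0.046,0.174,0.025],"turn":[0,0,0],"fingers":0},{"travel":[-0.062,0.232,0.034],"turn":[0,0,0],"fingers":0},{"travel":[-0.077,0.29,0.042],"turn":[0,0,0],"fingers":0},{"travel":[-0.092,0.348,0.051],"turn":[0,0,0],"fingers":0}]' | grep grip
python3 look.py
```

```text
grip_force: 2.8
t 11.75 chute mm -29.0 -2.1 z 27.3 F along -6.23 Fz 3.6
grip_force: 2.9
t 12.25 chute mm -20.0 -2.1 z 28.7 F along -5.84 Fz 3.2
```

Steady at about 6 N with no growth. Continuing.

```bash
python3 -m crank '[{"travel":[-0.015,0.058,0.008],"turn":[0,0,0],"fingers":0},{"travel":[-0.031,0.116,0.017],"turn":[0,0,0],"fingers":0},{"travel":[-0.046,0.174,0.025],"turn":[0,0,0],"fingers":0},{"travel":[-0.062,0.232,0.034],"turn":[0,0,0],"fingers":0},{"travel":[-0.077,0.29,0.042],"turn":[0,0,0],"fingers":0},{"travel":[-0.092,0.348,0.051],"turn":[0,0,0],"fingers":0},{"travel":[-0.108,0.406,0.059],"turn":[0,0,0],"fingers":0},{"travel":[-0.123,0.464,0.067],"turn":[0,0,0],"fingers":0},{"travel":[-0.139,0.522,0.076],"turn":[0,0,0],"fingers":0},{"travel":[-0.154,0.58,0.084],"turn":[0,0,0],"fingers":0},{"travel":[-0.17,0.638,0.093],"turn":[0,0,0],"fingers":0},{"travel":[-0.185,0.696,0.101],"turn":[0,0,0],"fingers":0}]' | grep grip
python3 look.py
python3 -m crank '[{"travel":[-0.015,0.058,0.008],"turn":[0,0,0],"fingers":0},{"travel":[-0.031,0.116,0.017],"turn":[0,0,0],"fingers":0},{"travel":[-0.046,0.174,0.025],"turn":[0,0,0],"fingers":0},{"travel":[-0.062,0.232,0.034],"turn":[0,0,0],"fingers":0},{"travel":[-0.077,0.29,0.042],"turn":[0,0,0],"fingers":0},{"travel":[-0.092,0.348,0.051],"turn":[0,0,0],"fingers":0},{"travel":[-0.108,0.406,0.059],"turn":[0,0,0],"fingers":0},{"travel":[-0.123,0.464,0.067],"turn":[0,0,0],"fingers":0},{"travel":[-0.139,0.522,0.076],"turn":[0,0,0],"fingers":0},{"travel":[-0.154,0.58,0.084],"turn":[0,0,0],"fingers":0},{"travel":[-0.17,0.638,0.093],"turn":[0,0,0],"fingers":0},{"travel":[-0.185,0.696,0.101],"turn":[0,0,0],"fingers":0}]' | grep grip
python3 look.py
```

```text
grip_force: 3.1
t 13.25 chute mm -2.1 -2.2 z 31.3 F along -6.29 Fz 4.31
grip_force: 3.1
t 14.25 chute mm 16.0 -2.2 z 33.8 F along -5.14 Fz 4.47
```

```bash
python3 -m crank '[{"travel":[-0.015,0.058,0.008],"turn":[0,0,0],"fingers":0},{"travel":[-0.031,0.116,0.017],"turn":[0,0,0],"fingers":0},{"travel":[-0.046,0.174,0.025],"turn":[0,0,0],"fingers":0},{"travel":[-0.062,0.232,0.034],"turn":[0,0,0],"fingers":0},{"travel":[-0.077,0.29,0.042],"turn":[0,0,0],"fingers":0},{"travel":[-0.092,0.348,0.051],"turn":[0,0,0],"fingers":0},{"travel":[-0.108,0.406,0.059],"turn":[0,0,0],"fingers":0},{"travel":[-0.123,0.464,0.067],"turn":[0,0,0],"fingers":0},{"travel":[-0.139,0.522,0.076],"turn":[0,0,0],"fingers":0},{"travel":[-0.154,0.58,0.084],"turn":[0,0,0],"fingers":0},{"travel":[-0.17,0.638,0.093],"turn":[0,0,0],"fingers":0},{"travel":[-0.185,0.696,0.101],"turn":[0,0,0],"fingers":0}]' | grep grip
python3 look.py
python3 -m crank '[{"travel":[-0.015,0.058,0.008],"turn":[0,0,0],"fingers":0},{"travel":[-0.031,0.116,0.017],"turn":[0,0,0],"fingers":0},{"travel":[-0.046,0.174,0.025],"turn":[0,0,0],"fingers":0},{"travel":[-0.062,0.232,0.034],"turn":[0,0,0],"fingers":0},{"travel":[-0.077,0.29,0.042],"turn":[0,0,0],"fingers":0},{"travel":[-0.092,0.348,0.051],"turn":[0,0,0],"fingers":0},{"travel":[-0.108,0.406,0.059],"turn":[0,0,0],"fingers":0},{"travel":[-0.123,0.464,0.067],"turn":[0,0,0],"fingers":0},{"travel":[-0.139,0.522,0.076],"turn":[0,0,0],"fingers":0},{"travel":[-0.154,0.58,0.084],"turn":[0,0,0],"fingers":0}]' | grep grip
python3 look.py
```

```text
grip_force: 3.2
t 15.25 chute mm 34.0 -2.1 z 36.3 F along -6.51 Fz 5.02
grip_force: 3.1
t 16.0833 chute mm 49.0 -2.1 z 38.4 F along -6.74 Fz 4.36
```

```bash
python3 -m crank '[{"travel":[-0.01,0.039,0.006],"turn":[0,0,0],"fingers":0},{"travel":[-0.021,0.077,0.011],"turn":[0,0,0],"fingers":0},{"travel":[-0.031,0.116,0.017],"turn":[0,0,0],"fingers":0},{"travel":[-0.041,0.155,0.022],"turn":[0,0,0],"fingers":0},{"travel":[-0.051,0.193,0.028],"turn":[0,0,0],"fingers":0},{"travel":[-0.062,0.232,0.034],"turn":[0,0,0],"fingers":0},{"travel":[-0.072,0.271,0.04],"turn":[0,0,0],"fingers":0},{"travel":[-0.082,0.309,0.045],"turn":[0,0,0],"fingers":0},{"travel":[-0.093,0.348,0.05],"turn":[0,0,0],"fingers":0},{"travel":[-0.103,0.387,0.056],"turn":[0,0,0],"fingers":0},{"travel":[-0.113,0.425,0.06],"turn":[0,0,0],"fingers":0},{"travel":[-0.123,0.464,0.065],"turn":[0,0,0],"fingers":0}]' | grep grip
python3 look.py
```

```text
grip_force: 2.9
t 17.0833 chute mm 61.0 -2.1 z 40.0 F along -5.09 Fz 4.62
```

```bash
for i in 1; do python3 -m crank '[{"travel":[-0.01,0.039,0.006],"turn":[0,0,0],"fingers":0},{"travel":[-0.021,0.077,0.011],"turn":[0,0,0],"fingers":0},{"travel":[-0.031,0.116,0.017],"turn":[0,0,0],"fingers":0},{"travel":[-0.041,0.155,0.022],"turn":[0,0,0],"fingers":0}]' | grep grip; done
python3 look.py
python3 -m crank '[{"travel":[-0.01,0.039,0.006],"turn":[0,0,0],"fingers":0},{"travel":[-0.021,0.077,0.011],"turn":[0,0,0],"fingers":0},{"travel":[-0.031,0.116,0.017],"turn":[0,0,0],"fingers":0},{"travel":[-0.041,0.155,0.022],"turn":[0,0,0],"fingers":0}]' | grep grip
python3 look.py
```

```text
grip_force: 0.9
t 17.4167 chute mm 65.5 -1.7 z 40.2 F along -2.47 Fz 1.11
grip_force: 0.0
t 17.75 chute mm 69.6 -1.6 z 40.6 F along -0.52 Fz 0.31
```

The contact force fell to zero, so the column has rolled over the crest. I'll take the finger back a little, then up and clear, and verify.

```bash
python3 -m crank '[{"travel":[0.08,-0.3,0],"turn":[0,0,0],"fingers":0},{"travel":[0.2,-0.7,0.2],"turn":[0,0,0],"fingers":0},{"travel":[0.3,-1,1],"turn":[0,0,0],"fingers":0},{"travel":[0.3,-1.2,2],"turn":[0,0,0],"fingers":0},{"travel":[0.3,-1.5,3],"turn":[0,0,0],"fingers":0},{"travel":[0.3,-2.2,4],"turn":[0,0,0],"fingers":0},{"travel":[0.3,-3.2,5],"turn":[0,0,0],"fingers":0},{"travel":[0.3,-4.4,5.5],"turn":[0,0,0],"fingers":0},{"travel":[0.3,-5.8,5.5],"turn":[0,0,0],"fingers":0},{"travel":[0.3,-7.2,5.5],"turn":[0,0,0],"fingers":0},{"travel":[0.3,-8.6,5.5],"turn":[0,0,0],"fingers":0},{"travel":[0.3,-9.5,5.5],"turn":[0,0,0],"fingers":0}]'
python3 -m crank '[{"travel":[0,-1,0],"turn":[0,0,0],"fingers":0},{"travel":[0,-2,0],"turn":[0,0,0],"fingers":0},{"travel":[0,-2.5,0],"turn":[0,0,0],"fingers":0},{"travel":[0,-2.5,0],"turn":[0,0,0],"fingers":0},{"travel":[0,-2.5,0],"turn":[0,0,0],"fingers":0},{"travel":[0,-2.5,0],"turn":[0,0,0],"fingers":0}]'
python3 - <<'E'
from h import *
a=grab_frame("top")[...,::-1][130:280,90:290];b=grab_frame("scene")[...,::-1][80:280,200:400]
cv2.imwrite("pics/end.png",np.hstack([cv2.resize(a,(400,300),interpolation=cv2.INTER_CUBIC),cv2.resize(b,(400,400),interpolation=cv2.INTER_CUBIC)[:300]]))
E
```

```text
time: 18.75
ee_pos: [0.5782, -0.1246, 0.1787]
eef_rot: [-157.8, 0.0, 14.8]
wrist_force: [0.9, 0.2, 0.4]
finger_gap: 0.003
grip_force: 0.0
time: 19.25
ee_pos: [0.5784, -0.1822, 0.1783]
eef_rot: [-157.7, 0.1, 14.9]
wrist_force: [0.1, -0.8, 0.2]
finger_gap: -0.005
grip_force: 0.0
```

View pics/end.png

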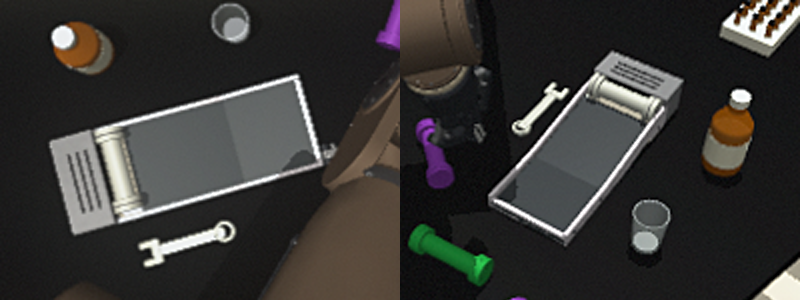

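The column lies in the seat against the stop block, at top-crop (118,172). The wrench, bottle and beaker are where they were, and the hand is clear. Handing in.

```bash
python3 -c "
from bench import *
print(sign_off())"
```

```text
the job is handed in; nothing more can be done
None
```

I pushed the steel column over the crest into the seat against the stop block and handed the job in at about 19 s with the hand clear; it bound on the finger partway up the slope (about 50 N at the wrist) until I leaned the finger uphill, and I saw no rollback, though the arm hid the slope from the top camera during the push.

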